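Stow washed filters in the drying bay

TASK

Put the washed vacuum filter cartridges away to dry: slide the left front of the low bay open behind the right one, and give the square steel tray a quarter turn by pushing it round the bay's corner post, so that its open edge faces away from the bay. While the tray stands in front of the bay, set every cartridge flat on it with all tabs pointing to the open edge; then push the loaded tray fully home in the left compartment and slide the front shut. Keep the tray flat on the worktop throughout and leave everything else where it is.

Things in the scene. Friction and masses are not known exactly. Their poses are not given: they have to be found in the camera images.
- bay: Low open-topped plywood drying bay, fixed; the bare worktop is its floor. Origin on the worktop, middle of its front plane; x points into the bay, y to its left. Walls 45 mm high, 8 mm thick, from x = 16 mm on; a divider at y = 0 makes a left (+y) and a right (-y) compartment, each closed by a white sliding front 6 mm thick: right one in the front track (x 0 to 6 mm), left one behind it (x 8 to 14 mm).
- corner_post: Fixed upright round steel post, 24 mm diameter, 45 mm high, at the left front corner of the bay (bay frame x -2, y +196 mm). Origin at its foot, on its axis. It stands 14 mm proud of the bay's front plane.
- left_front (a joint): Left sliding front of the bay: 0 = shut, 0.178 m = fully open (slid towards the bay's -y, behind the right front). It stays where it is left; about 1.5 N of friction. The bay's left compartment is fully clear only when it is fully open.
- left_front_tab (a point): Centre of the top of the aluminium tab on the left front, 83 mm above the worktop. The tab is upright, 10 mm thick (bay x), 30 mm long (bay y) and stands 38 mm above the panel's upper edge (45 mm high); moves with the front. With the front shut it is at bay y = +165 mm.
- right_front (a joint): Right sliding front of the bay: 0 = shut, grows to 0.178 m as it slides to the bay's +y. It starts shut and need not be moved. It has a like upright tab at bay x 3 mm, y -165 mm (shut).
- tray: Square flat stainless steel slab tray, 150 x 150 x 22 mm, about 0.5 kg, too wide to grip. Three upper edges have a lip 4 mm high and wide; the fourth, the open edge, has none, and a dark thumb mark. Origin: centre of its underside; the open edge is on its -x side. It starts left of the corner post, open edge facing roughly the bay's +y; put away, its axes are parallel to the bay's.
- tray_open_edge (a point): Middle of the tray's open edge, at the upper surface (75 mm from the tray's centre).
- left_floor (a point): Point on the worktop in the left compartment (bay frame x 101, y +90 mm) where the tray's centre lies when it is fully home, touching the back wall. That compartment is 172 mm wide inside (bay y +4 to +176 mm); inside of the back wall at bay x = 176 mm. The tracks are flush: the tray slides straight in.
- cartridge0: Grey plastic filter cartridge, 90 g (may be absent): block 70 x 36 x 14 mm with a tab 20 mm long, 16 mm wide at one end (90 mm over all); on top, along its centre line, an upright grip fin 50 mm long, 12 mm thick, 24 mm high (top 38 mm above the underside). Origin on the underside at mid-length; x along its length, tab at the -x end, fin's middle at x = +4 mm.
- cartridge0_tab (a point): Tip of that cartridge's tab (45 mm from its origin).
- cartridge1: Grey plastic filter cartridge, 90 g (may be absent): block 70 x 36 x 14 mm with a tab 20 mm long, 16 mm wide at one end (90 mm over all); on top, along its centre line, an upright grip fin 50 mm long, 12 mm thick, 24 mm high (top 38 mm above the underside). Origin on the underside at mid-length; x along its length, tab at the -x end, fin's middle at x = +4 mm.
- cartridge1_tab (a point): Tip of that cartridge's tab (45 mm from its origin).
- cartridge2: Grey plastic filter cartridge, 90 g (may be absent): block 70 x 36 x 14 mm with a tab 20 mm long, 16 mm wide at one end (90 mm over all); on top, along its centre line, an upright grip fin 50 mm long, 12 mm thick, 24 mm high (top 38 mm above the underside). Origin on the underside at mid-length; x along its length, tab at the -x end, fin's middle at x = +4 mm.
- cartridge2_tab (a point): Tip of that cartridge's tab (45 mm from its origin).
- dust_bin: Bystander, leave alone: transparent dust bin with a grey bottom flap, 90 mm diameter, 141 mm high, standing in the right compartment. Origin at the centre of its underside.
- roller_brush: Bystander, leave alone: black roller brush head, 170 mm long, 44 mm diameter, lying. Origin at the centre of its underside.
- dustpan: Bystander, leave alone: small aluminium dustpan, pan 130 x 170 mm, handle upwards to 45 mm. Origin at the centre of its underside.
- detergent: Bystander, leave alone: white detergent jar, 72 mm diameter, 95 mm high. Origin at the centre of its underside.
- soap_box: Bystander, leave alone: cardboard box 80 x 110 x 60 mm. Origin at the centre of its underside.
- scoop_cup: Bystander, leave alone: white measuring cup, 72 mm diameter, 70 mm high. Origin at the centre of its underside.
- scrub_brush: Bystander, leave alone: hand brush with wooden handle, lying. Origin at the centre of its underside.
Not all that is in view belongs to the job. Leave any blue look-alike of the cartridge1 alone.

How it is judged (in metres and radians):
On the way, in this order (a step that is already met when the one before it is completed fails the run):
1. the tray, part way through its quarter turn (25 to 65 degrees from the bay's axes), is pushed against the corner post (contact force between tray and corner_post above 0.2 N and angle between the x axis of tray and the x axis of bay, either way round between 0.43 and 1.14 rad), for 0.05 s.
2. the tray stands in front of the bay, turned with its open edge away from the bay (within 20 degrees), and every cartridge lies flat on it with its tab towards the open edge (within 20 degrees) (x of tray in the frame of bay below -0.03 m and x of bay in the frame of tray above 0.03 m and angle between the x axis of tray and the x axis of bay, either way round below 0.35 rad and x of cartridge0 in the frame of tray between -0.036 and 0.033 m and y of cartridge0 in the frame of tray between -0.056 and 0.056 m and z of cartridge0 in the frame of tray between 0.017 and 0.029 m and angle between the x axis of each of cartridge0, cartridge1, cartridge2 and the x axis of tray, either way round below 0.35 rad and x of each of cartridge0_tab, cartridge1_tab, cartridge2_tab in the frame of tray below -0.005 m and angle between each of cartridge0, cartridge1, cartridge2's own z axis and vertical below 0.12 rad and x of cartridge1 in the frame of tray between -0.036 and 0.033 m and y of cartridge1 in the frame of tray between -0.056 and 0.056 m and z of cartridge1 in the frame of tray between 0.017 and 0.029 m and x of cartridge2 in the frame of tray between -0.036 and 0.033 m and y of cartridge2 in the frame of tray between -0.056 and 0.056 m and z of cartridge2 in the frame of tray between 0.017 and 0.029 m), for 0.2 s.
At the end, for the whole second after the job is handed in: The tray is home in the left compartment (open edge outwards, at most 13 mm short of the back wall, within 7 degrees), every cartridge lies flat on it inside the lips with its tab towards the open edge (within 20 degrees), both fronts are shut to within 12 mm, all at rest (x of tray in the frame of bay between 0.088 and 0.108 m and y of tray in the frame of bay between 0.076 and 0.104 m and angle between the x axis of tray and the x axis of bay, either way round below 0.12 rad and x of tray_open_edge in the frame of bay below 0.05 m and value of joint each of left_front, right_front below 0.012 m and linear speed of each of tray, cartridge0, cartridge1, cartridge2 below 0.02 m/s and x of cartridge0 in the frame of tray between -0.036 and 0.033 m and y of cartridge0 in the frame of tray between -0.056 and 0.056 m and z of cartridge0 in the frame of tray between 0.017 and 0.029 m and angle between the x axis of each of cartridge0, cartridge1, cartridge2 and the x axis of tray, either way round below 0.35 rad and x of each of cartridge0_tab, cartridge1_tab, cartridge2_tab in the frame of tray below -0.005 m and angle between each of cartridge0, cartridge1, cartridge2's own z axis and vertical below 0.12 rad and x of cartridge1 in the frame of tray between -0.036 and 0.033 m and y of cartridge1 in the frame of tray between -0.056 and 0.056 m and z of cartridge1 in the frame of tray between 0.017 and 0.029 m and x of cartridge2 in the frame of tray between -0.036 and 0.033 m and y of cartridge2 in the frame of tray between -0.056 and 0.056 m and z of cartridge2 in the frame of tray between 0.017 and 0.029 m); the robot touches nothing.
It fails at once if the tray is lifted off the worktop or tipped (height (world z) of tray above 0.02 m or angle between tray's own z axis and vertical above 0.2 rad).
It fails at once if a bystander (dust bin, roller brush, dustpan, jar, box, cup or hand brush) is moved by more than 5 cm (distance of any of dust_bin, roller_brush, dustpan, detergent, soap_box, scoop_cup, scrub_brush from where it was at the start of the episode above 0.05 m).
Of cartridge0, cartridge1, cartridge2 only 2 to 3 are there at a start; the rules pass over those that are not, and their reading is None.
At some moment in a run one of cartridge0, cartridge1, cartridge2 may be knocked a few centimetres aside while the robot is not near it.
Once in a run the grip may slacken for a moment while it holds something.
It also fails if it takes over 208 s, if anything falls off the work surface, if the arm or the gripper's body presses on something with over 40 N, if the wrist force passes 120 N, or if a joint passes its speed limit or range.

ROBOT

A 6-joint arm with a two-finger parallel gripper is mounted at the origin on the work surface. World frame = base frame: x ahead of the robot, y to its left, z up, the work surface at z = 0. Lengths are in mm, angles in degrees, forces in N, time in s.
With the tool pointing down it reaches from about 300 to 850 mm from the base axis. Payload 4.2 kg.
Tool frame: the origin (TCP) lies between the finger pads; the fingertips stand 11 mm ahead of it and the grasp point (between the pads) lies 8 mm behind it (env.tips_ahead is the distance from the TCP to the fingertips, in mm); z points along the fingers, y is the line along which they close (so a half turn about z gives the same grasp; the last joint's range is limited). The gripper opens to 91 mm and grips with 3 to 60 N. Pads are 32 mm wide; open, the fingers measure 118 mm over their backs; the gripper's body (76 mm by 178 mm) begins 60 mm behind the grasp point.
Start: joints at [-1.146, 18.312, 89.639, -0, 72.044, -1.146], TCP at [575.015, 0, 224.976] pointing down, gripper open.
Joint ranges: [-177.97, 177.97], [-48.28, 115.42], [12.27, 149.76], [-77.06, 257.06], [2.81, 150.46], [-146.56, 146.56]. Speed limits (degrees/s): [147.25, 147.25, 180, 180, 180, 180].

INTERFACE

Orientations are given as [roll, pitch, yaw] about the fixed x, y, z axes, in that order (R = Rz(yaw) Ry(pitch) Rx(roll)).
In Python, from workcell import env, cams gives the robot as it stands.
- The arm moves only by the tool step_arm, never from a script. Its arguments are lists of equal length, an entry for each row: "linear": the shift along the tool's x, y, z in units of 30 cm (1.0 is 30 cm), a list of three; "turn": the turn about the tool's z in units of 360 degrees (1.0 is 360 degrees). In form: {"linear": [[tx, ty, tz], ...], "turn": [turn, ...]}. A call has 1 to 20 rows; each row is the pose to reach, as a shift and turn from the pose commanded when the call began, along the tool's axes at that moment, turning the shorter way round; what a row does not reach only later rows make up. A row lasts 1/8 s, in which the tool goes at most 62.5 mm and 10.7 degrees, less where a joint would pass 70% of its speed; a pose out of reach is approached as far as the arm can. A call with a number of a shift or a turn outside -1 to 1 is refused whole. A call with a gripper value outside its range is refused whole. "fingers" is the closure, from -1 (fully open) to 1 (shut), so that 0 is half open, set as the call begins (left out, the last holds). The fingers move at their own pace and stop on an object; "force" is the grip in N (left out, the last holds). Time passes only in rows, so rows that repeat a pose let the fingers close. It gives the time, the measured TCP pose, the force, the opening and the grip force at its end, in the units of the state.
- env.state(): the state, without advancing time (a new reading comes with each control period).
- cams.grab_frame(name): name is "scene" or "side" or "wrist"; returns a dict with "color" (400x640x3 uint8, blue, green, red), "fx", "fy", "cx", "cy" (pixels), "extrinsics" (4x4, takes a point from camera to world coordinates); the wrist camera has in their place "tool_from_camera" (4x4, takes a point from camera to tool coordinates, whose origin is the TCP and whose axes are the flange's). Camera axes: x right, y down, z forward; pixel columns grow to the right and rows downward; lengths in mm; the calibration is good to about 2 mm. A picture is of the moment at which its call begins: read the wrist's pose just before it. There is no depth.
- env.job_done(): hands the job in; it is judged then, once.
The state is a dict: "time_s": time; "qpos": joint angles; "qvel": joint speeds; "effort": joint torques, N m; "ee_pos": TCP position; "ee_rot": TCP orientation; "force": force on the tool from outside, world axes, zero at the start; "torque": the same for the moment, N m; "gripper_width": finger opening in mm; "gripper_force": force on a finger pad.
Only numpy, scipy, OpenCV 4.12 (cv2) and the standard library are available. Lean on these libraries where they do the work, as an engineer would, in place of code of your own. Each camera call takes 0.05 s, during which the arm holds its last target. There are 200 camera calls.

## Working session

There is one attempt and no reset: what is moved stays moved. The work goes in short steps, Python scripts to look and compute and a tool call to move; the robot and the scene stay as the last step left them, time stands still between calls to the robot, and variables do not carry over. Pictures are saved under pics/ and viewed, at most 14 in all, crops included, and the job is handed in when it is done.

Besides the shell and the picture viewer there is one more tool, called after "Call:" as a command line: name --pt "numbers of a row" for each row, then --argument value for the rest. step_arm: Moves the arm, as the interface text tells. Its arguments: {"type":"object","properties":{"linear":{"type":"array"},"turn":{"type":"array"},"fingers":{"type":"number"},"force":{"type":"number"}},"required":["linear","turn"]}

```bash
ls; mkdir -p pics; python3 - <<'E'
from workcell import env,cams
import cv2
print(env.state())
for n in("scene","side"):
    f=cams.grab_frame(n);cv2.imwrite(f"pics/{n}0.png",f["color"]);print(n,f["fx"],f["fy"],f["cx"],f["cy"],f["extrinsics"])
f=cams.grab_frame("wrist");print(f["fx"],f["cx"],f["cy"],f["tool_from_camera"]);cv2.imwrite("pics/wrist0.png",f["color"])
E
```

```text
pics
{'time_s': 0.0, 'qpos': array([-1.14663112e+00,  1.83526299e+01,  8.97066139e+01, -1.40314495e-03,
        7.20446577e+01, -1.14432855e+00]), 'qvel': array([-0.01423368, -0.03433008,  0.04057443,  0.03518819,  0.03429241,
        0.02855412]), 'effort': array([-5.01459035e-04, -4.12465632e+01, -2.31973493e+01,  7.28826877e-02,
        4.58198413e-02, -1.41870069e-04]), 'ee_pos': array([ 5.74508088e+02, -4.13338541e-03,  2.24108955e+02]), 'ee_rot': array([-1.79896093e+02, -7.41258547e-04,  8.99981305e+01]), 'force': array([-0.48817009, -0.38544754, -0.22163304]), 'torque': array([ 0.0052877 , -0.03849576, -0.0328065 ]), 'gripper_force': 0.0, 'gripper_width': 90.90348828361088}
scene 429.0660564333312 429.0660564333312 315.11107458250405 194.070096408029 [[ 2.44483564e-01  7.25647415e-01 -6.43166865e-01  1.48221328e+03]
 [ 9.69606912e-01 -1.89449866e-01  1.54826303e-01 -2.11042284e+02]
 [-9.49857047e-03 -6.61471525e-01 -7.49910127e-01  1.22657339e+03]
 [ 0.00000000e+00  0.00000000e+00  0.00000000e+00  1.00000000e+00]]
side 436.45352326826156 436.45352326826156 317.59288376146003 202.23695635178595 [[ 8.86428297e-01 -3.27691357e-01  3.26899447e-01  6.03687643e+01]
 [-4.62742288e-01 -6.11066320e-01  6.42236348e-01 -9.36984020e+02]
 [-1.06980586e-02 -7.20566670e-01 -6.93303126e-01  1.09691333e+03]
 [ 0.00000000e+00  0.00000000e+00  0.00000000e+00  1.00000000e+00]]
350.2348039464906 320.7512957036241 206.23091526218565 [[ 3.39302510e-04 -9.72337223e-01 -2.33581268e-01  6.48506573e+01]
 [ 9.99999766e-01  1.91243127e-04  6.56515059e-04  4.00144744e-01]
 [-5.93683217e-04 -2.33581436e-01  9.72337061e-01 -1.59759634e+02]
 [ 0.00000000e+00  0.00000000e+00  0.00000000e+00  1.00000000e+00]]
```

View pics/scene0.png

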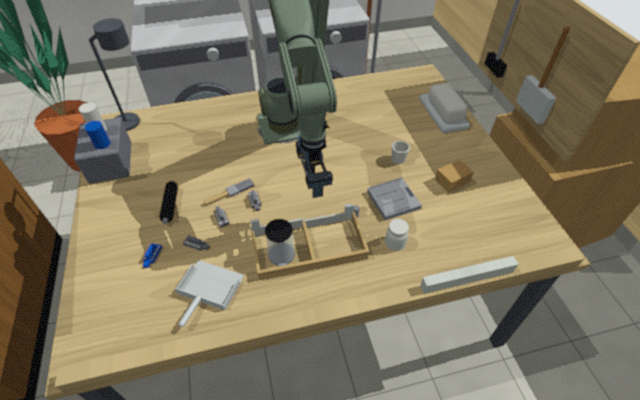

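View pics/side0.png

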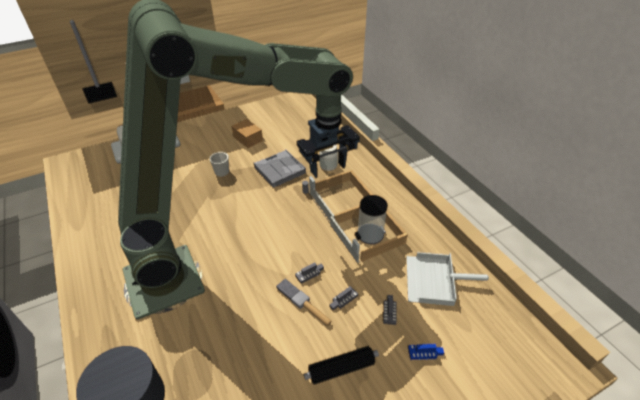

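The scene picture shows three grey cartridges at about (221,216), (255,200) and (195,243). The blue look-alike is at (151,255), the scrub brush at (240,187), the tray at (393,198), and the bay spans (253–368, 207–270). I'll zoom in on both views to get feature pixels.

```bash
python3 - <<'E'
import cv2
a=cv2.imread("pics/scene0.png")[165:280,170:430];cv2.imwrite("pics/s1.png",cv2.resize(a,None,fx=3,fy=3,interpolation=cv2.INTER_CUBIC))
a=cv2.imread("pics/side0.png")[140:330,240:450];cv2.imwrite("pics/d1.png",cv2.resize(a,None,fx=3,fy=3,interpolation=cv2.INTER_CUBIC))
E
```

```text
(no output)
```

View pics/s1.png

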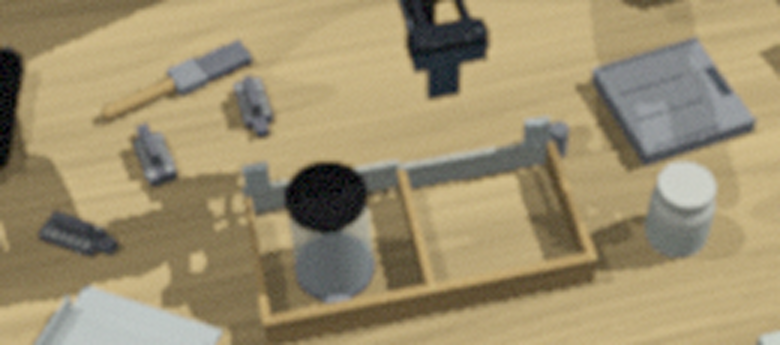

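View pics/d1.png

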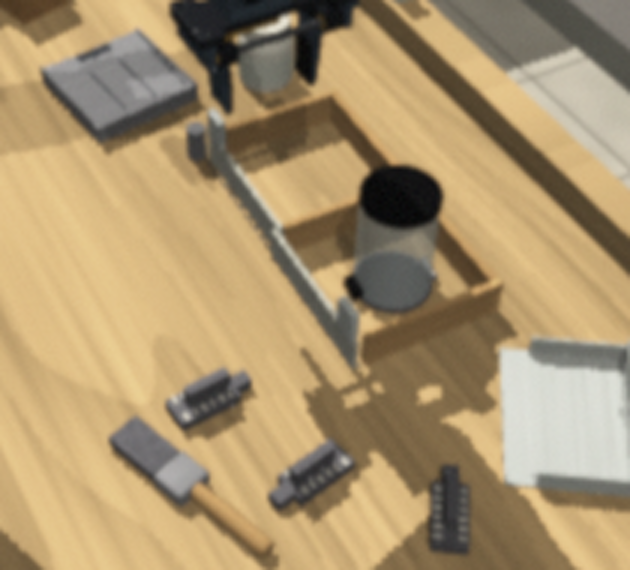

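Side crop: candidates for a cartridge are grey at (210,397), (312,473), (450,510), the blue one outside the crop, and the scrub brush at (180,480). The three grey finned blocks match the description. Their tabs point right/+x, left/-x and up/+y respectively. The tray's dark mark is on its +y edge.

```bash
cat > h.py <<'E'
import numpy as np
from workcell import env,cams
from scipy.spatial.transform import Rotation as R
def T_tool(s=None):
    s=s or env.state();T=np.eye(4);T[:3,:3]=R.from_euler("xyz",s["ee_rot"],degrees=True).as_matrix();T[:3,3]=s["ee_pos"];return T
def ray(f,u,v,E=None):
    E=f["extrinsics"] if E is None else E
    d=E[:3,:3]@np.array([(u-f["cx"])/f["fx"],(v-f["cy"])/f["fy"],1]);return E[:3,3],d
def onz(f,u,v,z,E=None):
    o,d=ray(f,u,v,E);return o+d*(z-o[2])/d[2]
def tri(r1,r2):
    (a,d),(b,e)=r1,r2
    s=np.linalg.lstsq(np.c_[d,-e],b-a,rcond=None)[0];p=a+s[0]*d;q=b+s[1]*e
    return (p+q)/2,np.linalg.norm(p-q)
E
python3 - <<'E'
from h import *
np.set_printoptions(precision=1,suppress=True)
S=cams.grab_frame("scene");D=cams.grab_frame("side")
P={"ltab":((537,124),(214,113),83),"rtab":((256,168),(347,300),83),"post":((558,128),(195,126),45),"backR":((267,322),(497,287),45),"backL":((595,262),(333,97),45),
"t1":((596,73),(100,135),22),"t2":((698,42),(43,75),22),"t3":((752,122),(137,33),22),"t4":((643,154),(196,88),22),
"Atab":((146,128),(280,497),8),"Amid":((152,145),(310,464),38),"Aend":((162,180),(345,462),14),"Btab":((263,131),(242,380),8),"Bmid":((253,92),(207,383),38),"Bend":((246,83),(180,412),14),"Ctab":((110,243),(450,470),8),"Cmid":((73,225),(450,505),38),"Cend":((43,234),(450,545),14)}
for k,(s,d,z) in P.items():
    s=170+s[0]/3,165+s[1]/3;d=240+d[0]/3,140+d[1]/3
    p,g=tri(ray(S,*s),ray(D,*d));print(k,onz(S,*s,z)[:2],onz(D,*d,z)[:2],p,round(g,1))
E
```

```text
ltab [586.  124.8] [577.2 124.6] [580.2 128.   77.6] 3.6
rtab [ 567.9 -199.7] [ 564.1 -201.3] [ 565.5 -199.5   80.2] 0.4
post [568.4 158.3] [565.2 153.7] [566.6 158.5  41.6] 1.9
backR [ 744.5 -219.9] [ 734.  -233.4] [ 739.9 -222.8   34.3] 6.7
backL [759.6 139.4] [741.  121.3] [751.5 141.7  28.4] 5.8
t1 [477.1 239.1] [465.1 218.1] [469.6 239.9   7.8] 9.8
t2 [459.2 383. ] [446.4 361.6] [451.  385.9   7.3] 9.0
t3 [601.  396.2] [591.7 385.3] [596.  398.9  13.1] 3.7
t4 [614.4 251. ] [610.2 243.3] [612.5 251.2  17.1] 3.8
Atab [ 412.  -320.6] [ 414.6 -331.4] [ 413.6 -324.9    5.6] 10.2
Amid [ 466.6 -313.6] [ 447.9 -329.6] [ 453.4 -317.1   20.6] 4.9
Aend [ 502.5 -309.7] [ 488.  -329.9] [ 492.8 -315.3   -2.5] 10.5
Btab [ 453.2 -181.7] [ 448.1 -189.8] [ 449.6 -183.3    1.9] 4.3
Bmid [ 413.8 -184.5] [ 404.5 -197.1] [ 406.9 -186.7   27.7] 5.9
Bend [ 375.  -190.2] [ 371.6 -200.2] [ 372.3 -192.7    8.1] 6.5
Ctab [ 573.5 -377.7] [ 576.1 -382.6] [ 575.2 -379.9    8. ] 5.4
Cmid [ 560.6 -412.1] [ 540.2 -429.7] [ 547.7 -417.8   19. ] 5.9
Cend [ 546.1 -450.3] [ 526.8 -453.6] [ 533.8 -450.5    0.5] 6.1
```

View pics/wrist0.png

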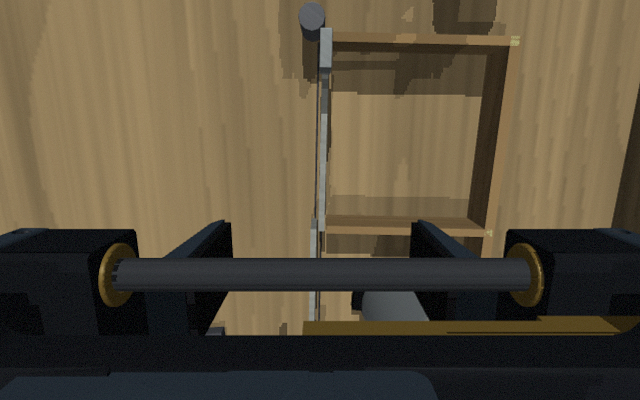

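Wrist view: post top at (312,17), left tab top around (326,35), back-left wall corner at (517,40), divider from (327,224) to (490,229).

```bash
python3 - <<'E'
from h import *
np.set_printoptions(precision=1,suppress=True)
f=cams.grab_frame("wrist");E=T_tool()@f["tool_from_camera"]
for n,u,v,z in[("post",312,17,45),("tabtop",326,35,83),("tabfoot",325.5,67,83),("backL",517,38,45),("leftwall front outer",333,36,45),("left wall inner back",497,44,45),("div back",492,232,45),("div front",328,225,45),("front panel",321,150,45),("front panel low",315,290,45)]:
    print(n,onz(f,u,v,z,E))
S=cams.grab_frame("scene");D=cams.grab_frame("side")
print("bin",onz(S,170+327/3,165+196/3,141),onz(D,240+400/3,140+195/3,141))
E
```

```text
post [567.6 155.   45. ]
tabtop [579.5 131.9  83. ]
tabfoot [579.2 108.1  83. ]
backL [750.7 138.   45. ]
leftwall front outer [586.3 139.6  45. ]
left wall inner back [733.4 133.   45. ]
div back [749.2 -43.5  45. ]
div front [582.7 -36.2  45. ]
front panel [575.6  38.8  45. ]
front panel low [ 569.3 -107.8   45. ]
bin [ 669.9 -133.9  141. ] [ 659.2 -145.1  141. ]
```

Call:
step_arm --pt "0.2 0.008 0" --pt "0.407 0.017 0" --pt "0.407 0.017 0.25" --pt "0.407 0.017 0.4" --pt "0.407 0.017 0.49" --pt "0.407 0.017 0.49" --pt "0.407 0.017 0.49" --turn '[0, 0, 0, 0, 0, 0, 0]' --fingers -1

```text
time_s: 1.27
ee_pos: [581.3, 122.3, 79.4]
ee_rot: [179.8, -0.0, 90.0]
force: [0.9, 0.0, 0.0]
gripper_width: 91.2
gripper_force: 0.0
```

Call:
step_arm --pt "0 0 0" --pt "0 0 0" --pt "0 0 0" --pt "0 0 0" --pt "0 0 0" --pt "0 0 0" --turn '[0, 0, 0, 0, 0, 0]' --fingers 1 --force 15

```text
time_s: 2.02
ee_pos: [580.1, 122.1, 77.9]
ee_rot: [-180.0, 0.0, 90.0]
force: [0.1, -0.0, -0.7]
gripper_width: 34.2
gripper_force: 0.0
```

Call:
step_arm --pt "0 0 0" --pt "0 0 0" --pt "0 0 0" --pt "0 0 0" --pt "0 0 0" --pt "0 0 0" --turn '[0, 0, 0, 0, 0, 0]'

```text
time_s: 2.78
ee_pos: [578.3, 122.1, 77.8]
ee_rot: [-179.8, 0.0, 89.9]
force: [-6.6, 0.6, 3.8]
gripper_width: 10.4
gripper_force: 15.0
```

Call:
step_arm --pt "-0.08 -0.006 0" --pt "-0.16 -0.008 0" --pt "-0.24 -0.01 0" --pt "-0.32 -0.012 0" --pt "-0.4 -0.015 0" --pt "-0.48 -0.017 0" --pt "-0.55 -0.019 0" --pt "-0.6 -0.02 0" --pt "-0.6 -0.02 0" --pt "-0.6 -0.02 0" --turn '[0, 0, 0, 0, 0, 0, 0, 0, 0, 0]'

```text
time_s: 4.03
ee_pos: [574.2, -56.9, 77.8]
ee_rot: [180.0, -0.1, 89.9]
force: [-1.0, 4.3, -0.5]
gripper_width: 10.1
gripper_force: 15.0
```

Call:
step_arm --pt "0 0 0" --pt "0 0 0" --pt "0 0 0" --pt "0 0 -0.2" --pt "0 0 -0.4" --pt "0.05 0 -0.57" --pt "0.25 -0.05 -0.57" --pt "0.45 -0.1 -0.57" --pt "0.65 -0.15 -0.57" --pt "0.85 -0.15 -0.57" --pt "0.95 -0.15 -0.57" --pt "0.95 -0.15 -0.57" --pt "0.95 -0.15 -0.57" --turn '[0, 0, 0, 0, 0, 0, 0, 0, 0, 0, 0, 0, 0]' --fingers -0.5

```text
time_s: 5.65
ee_pos: [529.1, 226.3, 248.9]
ee_rot: [180.0, 0.1, 90.0]
force: [0.0, -0.6, 0.1]
gripper_width: 68.2
gripper_force: 0.0
```

```bash
cat >> h.py <<'E'
def shot(name):
    import cv2,pickle
    s=env.state();f=cams.grab_frame("wrist");f["E"]=T_tool(s)@f["tool_from_camera"]
    cv2.imwrite(f"pics/{name}.png",f["color"]);pickle.dump(f,open(f"pics/{name}.pkl","wb"));print(s["ee_pos"],s["ee_rot"],s["force"],s["gripper_width"],s["time_s"])
def pts(name,P):
    import pickle
    f=pickle.load(open(f"pics/{name}.pkl","rb"))
    for u,v,z in P: print((u,v,z),onz(f,u,v,z,f["E"])[:2].round(1))
E
python3 -c "
from h import *;shot('w1')"
```

```text
[529.11880501 226.28126491 248.87831445] [1.79999176e+02 5.23437332e-02 8.99963350e+01] [ 0.03291777 -0.60915886  0.07807228] 68.16206971424997 5.65
```

View pics/w1.png

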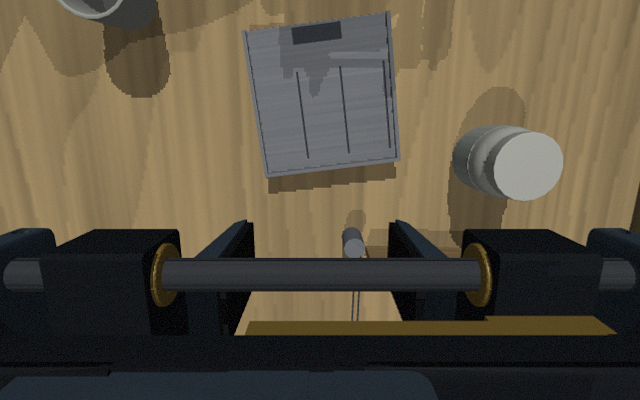

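The tray's top corners are at (245,31), (388,13), (399,158) and (268,177). The thumb mark at (316,31) is on the far (+y) edge. The front no longer shows in the left bay.

```bash
python3 -c "
from h import *
pts('w1',[(245,31,22),(388,13,22),(399,158,22),(268,177,22),(245,31,26),(388,13,26),(399,158,26),(268,177,26),(353,249,45)])"
```

```text
(245, 31, 22) [453.  380.6]
(388, 13, 22) [597.1 397.3]
(399, 158, 22) [615.8 252.6]
(268, 177, 22) [471.1 231.5]
(245, 31, 26) [453.8 379.7]
(388, 13, 26) [596.4 396.2]
(399, 158, 26) [614.9 253. ]
(268, 177, 26) [471.7 232.1]
(353, 249, 45) [565.3 155.2]
```

Call:
step_arm --pt "0.1 -0.1 0" --pt "0.268 -0.225 0.1" --pt "0.268 -0.225 0.3" --pt "0.268 -0.225 0.5" --pt "0.268 -0.225 0.63" --pt "0.268 -0.225 0.69" --pt "0.268 -0.225 0.715" --pt "0.268 -0.225 0.73" --pt "0.268 -0.225 0.73" --pt "0.268 -0.225 0.73" --turn '[0, -0.019, -0.019, -0.019, -0.019, -0.019, -0.019, -0.019, -0.019, -0.019]' --fingers -0.3

```text
time_s: 6.95
ee_pos: [461.7, 306.1, 33.2]
ee_rot: [180.0, 0.0, 96.8]
force: [-5.8, -6.0, 17.9]
gripper_width: 59.2
gripper_force: 8.3
```

Call:
step_arm --pt "0 0 -0.012" --pt "0 0 -0.012" --pt "0 0 -0.012" --turn '[0, 0, 0]'

```text
time_s: 7.32
ee_pos: [461.9, 307.4, 33.7]
ee_rot: [180.0, -0.0, 96.8]
force: [-0.2, -0.1, -0.2]
gripper_width: 59.4
gripper_force: 0.0
```

Call:
step_arm --pt "0 0 0" --pt "0 0 0" --pt "0 0 0" --pt "0 0 0" --pt "0 0 0" --pt "0 0 0" --pt "0 0 0" --pt "0 0 0" --turn '[0, 0, 0, 0, 0, 0, 0, 0]' --fingers 1 --force 25

```text
time_s: 8.32
ee_pos: [460.8, 307.3, 33.5]
ee_rot: [-179.9, 0.0, 96.8]
force: [-3.8, 0.1, 2.3]
gripper_width: 3.8
gripper_force: 25.0
```

```bash
cat > plan.py <<'E'
from h import *
def rows(W,p0,yaw0):  # W: list of (x,y,z,yaw) -> rows in tool axes
    Rm=R.from_euler("xyz",[180,0,yaw0],degrees=True).as_matrix()
    L=[];t=[]
    for x,y,z,w in W:
        L.append((Rm.T@(np.array([x,y,z])-p0)/300).round(3).tolist()); t.append(round(-(((w-yaw0)+180)%360-180)/360,4))
    print(L,t)
E
python3 - <<'E'
from plan import *
P=np.array([566.5,155.2]);G0=np.array([461.,307.3,33.5])
W=[]
def at(phi,gap,s):
    a=np.radians(phi);u=np.array([np.cos(a),np.sin(a)]);n=np.array([np.sin(a),-np.cos(a)])
    C=P-n*(87+gap)+u*s;g=C-73*u;print(phi,C.round(),g.round());W.append((*g,33.5,phi+90))
for phi,gap,s in[(9,60,-30),(15,45,-30),(20,28,-30),(26,12,-32),(30,3,-34),(34,-2,-36),(38,-3,-38),(42,-3,-40),(46,-3,-42),(50,-3,-44),(54,-2,-47),(59,1,-50),(65,4,-55),(72,6,-62),(80,8,-72),(86,10,-85),(88.6,12,-98)]:at(phi,gap,s)
W.append((464,-21.4,33.5,178.6));W.append(W[-1])
rows(W,G0,96.8);print(len(W))
E
```

```text
9 [514. 296.] [442. 284.]
15 [503. 275.] [433. 256.]
20 [499. 253.] [430. 228.]
26 [494. 230.] [429. 198.]
30 [492. 216.] [429. 180.]
34 [489. 206.] [429. 165.]
38 [485. 198.] [427. 153.]
42 [481. 191.] [426. 142.]
46 [477. 183.] [426. 131.]
50 [474. 175.] [427. 120.]
54 [470. 167.] [427. 108.]
59 [465. 158.] [428.  95.]
65 [461. 144.] [430.  78.]
72 [459. 125.] [436.  56.]
80 [460. 101.] [448.  29.]
86 [464.  77.] [459.   4.]
88.6 [465.  60.] [463. -13.]
[[-0.069, -0.073, -0.0], [-0.159, -0.113, -0.0], [-0.25, -0.133, -0.0], [-0.349, -0.15, -0.0], [-0.41, -0.157, -0.0], [-0.459, -0.164, -0.0], [-0.497, -0.172, -0.0], [-0.533, -0.18, -0.0], [-0.57, -0.185, -0.0], [-0.608, -0.187, -0.0], [-0.646, -0.191, -0.0], [-0.689, -0.194, -0.0], [-0.748, -0.193, -0.0], [-0.824, -0.181, -0.0], [-0.916, -0.154, -0.0], [-1.002, -0.127, -0.0], [-1.062, -0.119, -0.0], [-1.089, -0.12, -0.0], [-1.089, -0.12, -0.0]] [-0.0061, -0.0228, -0.0367, -0.0533, -0.0644, -0.0756, -0.0867, -0.0978, -0.1089, -0.12, -0.1311, -0.145, -0.1617, -0.1811, -0.2033, -0.22, -0.2272, -0.2272, -0.2272]
19
```

Call:
step_arm --pt "-0.035 -0.036 0" --pt "-0.069 -0.073 0" --pt "-0.115 -0.095 0" --pt "-0.159 -0.113 0" --pt "-0.205 -0.124 0" --pt "-0.25 -0.133 0" --pt "-0.3 -0.142 0" --pt "-0.349 -0.15 0" --pt "-0.38 -0.154 0" --pt "-0.41 -0.157 0" --pt "-0.435 -0.16 0" --pt "-0.459 -0.164 0" --pt "-0.478 -0.168 0" --pt "-0.497 -0.172 0" --pt "-0.515 -0.176 0" --pt "-0.533 -0.18 0" --pt "-0.533 -0.18 0" --turn '[-0.003, -0.006, -0.015, -0.023, -0.03, -0.037, -0.045, -0.053, -0.059, -0.064, -0.07, -0.076, -0.081, -0.087, -0.092, -0.098, -0.098]'

```text
time_s: 10.45
ee_pos: [425.9, 141.8, 33.5]
ee_rot: [-180.0, -0.0, 132.1]
force: [-0.5, 2.3, -1.8]
gripper_width: 3.5
gripper_force: 25.1
```

Call:
step_arm --pt "-0.01 0 0" --pt "-0.02 0 0" --pt "-0.02 0 0" --turn '[0, 0, 0]'

```text
time_s: 10.82
ee_pos: [426.9, 137.8, 33.4]
ee_rot: [-179.6, -0.3, 132.1]
force: [-8.4, 7.6, 5.5]
gripper_width: 4.1
gripper_force: 25.4
```

```bash
python3 -c "
from h import *;shot('w2')"
```

```text
[426.90747114 137.84756837  33.38300361] [-179.64795439   -0.29863584  132.07291008] [-8.41004167  7.59489364  5.45666102] 4.058513645364117 10.825
```

View pics/w2.png

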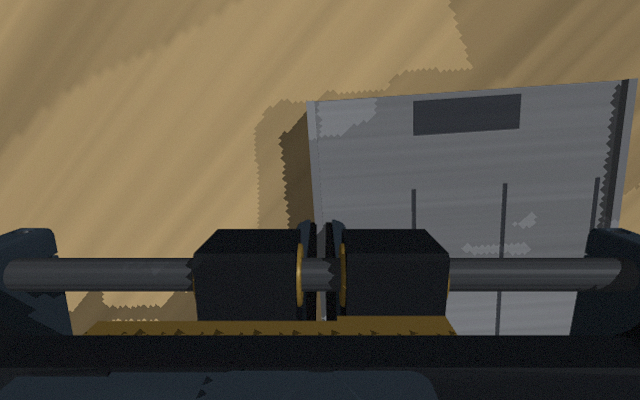

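The tray is gripped by its lip and pressing the post with about 11 N at roughly 45°. Open-edge corners are at (308,102) and (637,80), so the tray sits about 4° ahead of the tool. I'll continue the turn with that taken into account.

```bash
python3 - <<'E'
from plan import *
pts('w2',[(308,102,26),(637,80,26)])
P=np.array([566.5,155.2]);W=[]
def at(phi,gap,s):
    a=np.radians(phi);u=np.array([np.cos(a),np.sin(a)]);n=np.array([np.sin(a),-np.cos(a)])
    C=P-n*(87+gap)+u*s;g=C-73*u;W.append((*g,33.5,phi-3.8+90))
for x in[(49,0,-43),(52,1,-45),(55,1,-47),(59,2,-50),(63,4,-54),(67,5,-57),(72,6,-62),(76,7,-68),(80,8,-75),(84,9,-82),(87,10,-91),(88.6,12,-98)]:at(*x)
W.append((464,-21.4,33.5,174.8));W.append(W[-1])
rows(W,np.array([430,137.5,33.5]),132.1);print(len(W))
E
```

```text
(308, 102, 26) [373.3 188.6]
(637, 80, 26) [477.  295.1]
[[-0.02, -0.042, -0.0], [-0.04, -0.061, -0.0], [-0.065, -0.078, -0.0], [-0.097, -0.101, -0.0], [-0.129, -0.127, -0.0], [-0.166, -0.145, -0.0], [-0.217, -0.167, -0.0], [-0.263, -0.188, -0.0], [-0.314, -0.207, -0.0], [-0.368, -0.221, -0.0], [-0.418, -0.238, -0.0], [-0.448, -0.255, -0.0], [-0.469, -0.271, -0.0], [-0.469, -0.271, -0.0]] [-0.0086, -0.0169, -0.0253, -0.0364, -0.0475, -0.0586, -0.0725, -0.0836, -0.0947, -0.1058, -0.1142, -0.1186, -0.1186, -0.1186]
14
```

Call:
step_arm --pt "-0.01 -0.02 0" --pt "-0.02 -0.042 0" --pt "-0.04 -0.061 0" --pt "-0.065 -0.078 0" --pt "-0.097 -0.101 0" --pt "-0.129 -0.127 0" --pt "-0.166 -0.145 0" --pt "-0.19 -0.156 0" --pt "-0.217 -0.167 0" --pt "-0.24 -0.178 0" --pt "-0.263 -0.188 0" --pt "-0.314 -0.207 0" --pt "-0.34 -0.214 0" --pt "-0.368 -0.221 0" --pt "-0.418 -0.238 0" --pt "-0.448 -0.255 0" --pt "-0.469 -0.271 0" --pt "-0.469 -0.271 0" --pt "-0.469 -0.271 0" --turn '[-0.004, -0.009, -0.017, -0.025, -0.036, -0.048, -0.059, -0.065, -0.072, -0.078, -0.084, -0.095, -0.1, -0.106, -0.114, -0.119, -0.119, -0.119, -0.119]'

```text
time_s: 13.25
ee_pos: [464.8, -21.3, 33.5]
ee_rot: [-180.0, -0.0, 175.0]
force: [-0.6, -1.5, -2.4]
gripper_width: 3.2
gripper_force: 25.0
```

```bash
python3 -c "
from h import *;import cv2;shot('w3')
f=cams.grab_frame('scene');cv2.imwrite('pics/s3.png',f['color'])"
```

```text
[464.77872195 -21.28884441  33.50671839] [-1.79966049e+02 -1.86136791e-02  1.74950762e+02] [-0.60234073 -1.46964935 -2.40980388] 3.233001592356837 13.25
```

View pics/w3.png

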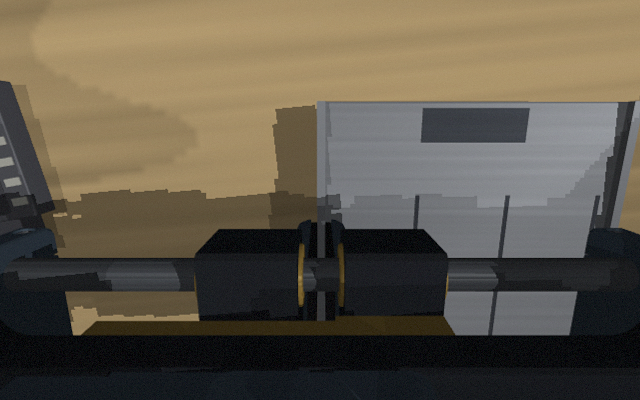

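The edge is now parallel to the tool, with corners at (318,102) and (636,101). The tray is about 3.6° short, so I'll work out the final trim.

```bash
python3 - <<'E'
from plan import *
pts('w3',[(318,102,26),(636,101,26)])
c=np.array([390.3,0])
E
```

```text
(318, 102, 26) [391.3 -16.4]
(636, 101, 26) [403.6 128.6]
```

Call:
step_arm --pt "0 0.002 0" --pt "0 0.005 0" --pt "0 0.005 0" --turn '[-0.005, -0.01, -0.01]'

```text
time_s: 13.72
ee_pos: [465.5, -19.2, 33.6]
ee_rot: [180.0, 0.0, 178.6]
force: [1.4, 0.5, -2.5]
gripper_width: 3.5
gripper_force: 25.0
```

Call:
step_arm --pt "0 0 0" --pt "0 0 0" --pt "0 0 0" --pt "0 0 -0.03" --pt "0 0 -0.2" --pt "0 0 -0.4" --pt "0 0 -0.6" --pt "0 -0.1 -0.78" --pt "0.02 -0.25 -0.78" --pt "0.02 -0.4 -0.78" --pt "0.02 -0.53 -0.78" --pt "0.02 -0.53 -0.78" --pt "0.02 -0.53 -0.78" --turn '[0, 0, 0, 0, 0, 0, 0, 0, 0, 0, 0, 0, 0]' --fingers -0.6

```text
time_s: 15.35
ee_pos: [455.0, -177.9, 267.8]
ee_rot: [180.0, 0.0, 178.5]
force: [0.4, 1.0, 0.7]
gripper_width: 73.3
gripper_force: 0.0
```

```bash
python3 -c "
from h import *;import cv2;shot('w4')
f=cams.grab_frame('scene');cv2.imwrite('pics/s4.png',f['color'])"
```

```text
[ 455.0019872  -177.85570877  267.79897393] [1.79964544e+02 2.83937111e-03 1.78541468e+02] [0.38021875 1.02904214 0.68123772] 73.2580446663548 15.35
```

View pics/w4.png

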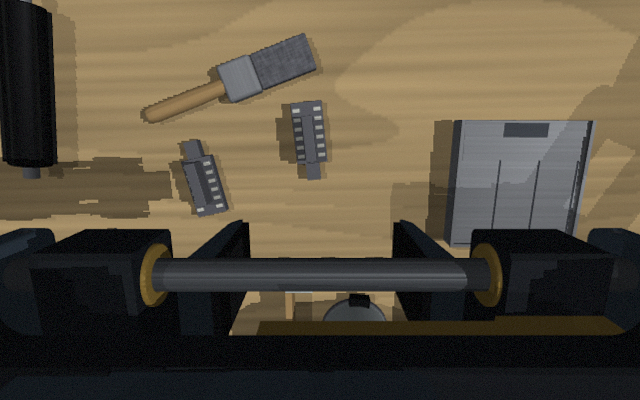

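Cartridge B is at (308,138) with its tab tip at (314,179). A is at (204,178) with its tab tip at (190,141). The tray's open-edge corners are (453,120) and (592,121).

```bash
python3 - <<'E'
from plan import *
print("tray");pts('w4',[(453,120,26),(592,121,26),(444,244,26)])
print("B tab, end, blockcorners");pts('w4',[(314,179,8),(307,101,14),(292,102,14),(322,100,14),(296,165,14),(327,162,14)])
print("A");pts('w4',[(190,141,8),(212,213,14),(181,161,14),(211,154,14),(197,217,14),(228,209,14)])
E
```

```text
tray
(453, 120, 26) [391.7 -29.4]
(592, 121, 26) [396.7 125.5]
(444, 244, 26) [537.4 -31.1]
B tab, end, blockcorners
(314, 179, 8) [ 456.9 -186.5]
(307, 101, 14) [ 366.6 -191.6]
(292, 102, 14) [ 367.3 -208.6]
(322, 100, 14) [ 366.  -174.6]
(296, 165, 14) [ 438.8 -207.1]
(327, 162, 14) [ 436.2 -170.4]
A
(190, 141, 8) [ 408.1 -331.3]
(212, 213, 14) [ 494.7 -312. ]
(181, 161, 14) [ 430.7 -342.3]
(211, 154, 14) [ 423.4 -306.2]
(197, 217, 14) [ 499.3 -330.8]
(228, 209, 14) [ 490.2 -292. ]
```

Call:
step_arm --pt "0.08 -0.02 0.1" --pt "0.156 -0.042 0.3" --pt "0.156 -0.042 0.5" --pt "0.156 -0.042 0.68" --pt "0.156 -0.042 0.74" --pt "0.156 -0.042 0.77" --pt "0.156 -0.042 0.8" --pt "0.156 -0.042 0.8" --pt "0.156 -0.042 0.8" --turn '[-0.012, -0.012, -0.012, -0.012, -0.012, -0.012, -0.012, -0.012, -0.012]' --fingers -0.1

```text
time_s: 16.58
ee_pos: [408.8, -190.0, 28.2]
ee_rot: [-180.0, 0.1, -177.1]
force: [0.2, 0.5, 0.2]
gripper_width: 50.1
gripper_force: 0.0
```

Call:
step_arm --pt "0 0 0" --pt "0 0 0" --pt "0 0 0" --pt "0 0 0" --pt "0 0 0" --pt "0 0 0" --pt "0 0 0" --pt "0 0 0" --turn '[0, 0, 0, 0, 0, 0, 0, 0]' --fingers 1 --force 30

```text
time_s: 17.58
ee_pos: [408.2, -189.8, 27.6]
ee_rot: [-180.0, 0.0, -177.1]
force: [-0.7, 0.2, 1.2]
gripper_width: 11.8
gripper_force: 30.0
```

```bash
cat >> plan.py <<'E'
def carry(p0,yaw0,p1,dyaw,n=20,zl=130):
    W=[]
    for i in range(1,n+1):
        a=min(1,max(0,(i-2)/(n-3)));
        z=p0[2]+(zl-p0[2])*min(1,i/3)
        W.append((p0[0]+a*(p1[0]-p0[0]),p0[1]+a*(p1[1]-p0[1]),z,yaw0+a*dyaw))
    rows(W,np.array(p0),yaw0)
E
python3 -c "
from plan import *
carry((408.2,-189.8,27.8),182.9,(473.1,95.4),-184.3)"
```

```text
[[-0.0, 0.0, -0.114], [-0.0, 0.0, -0.227], [-0.016, 0.055, -0.341], [-0.031, 0.11, -0.341], [-0.047, 0.166, -0.341], [-0.062, 0.221, -0.341], [-0.078, 0.276, -0.341], [-0.093, 0.331, -0.341], [-0.109, 0.386, -0.341], [-0.124, 0.442, -0.341], [-0.14, 0.497, -0.341], [-0.155, 0.552, -0.341], [-0.171, 0.607, -0.341], [-0.186, 0.662, -0.341], [-0.202, 0.718, -0.341], [-0.218, 0.773, -0.341], [-0.233, 0.828, -0.341], [-0.249, 0.883, -0.341], [-0.264, 0.939, -0.341], [-0.264, 0.939, -0.341]] [-0.0, -0.0, 0.0301, 0.0602, 0.0903, 0.1205, 0.1506, 0.1807, 0.2108, 0.2409, 0.271, 0.3011, 0.3313, 0.3614, 0.3915, 0.4216, 0.4517, 0.4818, -0.4881, -0.4881]
```

Call:
step_arm --pt "0 0 -0.114" --pt "0 0 -0.227" --pt "-0.016 0.055 -0.341" --pt "-0.031 0.11 -0.341" --pt "-0.047 0.166 -0.341" --pt "-0.062 0.221 -0.341" --pt "-0.078 0.276 -0.341" --pt "-0.093 0.331 -0.341" --pt "-0.109 0.386 -0.341" --pt "-0.124 0.442 -0.341" --pt "-0.14 0.497 -0.341" --pt "-0.155 0.552 -0.341" --pt "-0.171 0.607 -0.341" --pt "-0.186 0.662 -0.341" --pt "-0.202 0.718 -0.341" --pt "-0.218 0.773 -0.341" --pt "-0.233 0.828 -0.341" --pt "-0.249 0.883 -0.341" --pt "-0.264 0.939 -0.341" --pt "-0.264 0.939 -0.341" --turn '[0.01, 0.03, 0.055, 0.08, 0.105, 0.13, 0.158, 0.186, 0.214, 0.242, 0.27, 0.298, 0.326, 0.354, 0.382, 0.41, 0.438, 0.465, 0.49, -0.488]'

```text
time_s: 20.08
ee_pos: [473.1, 96.5, 129.5]
ee_rot: [-180.0, 0.0, -1.6]
force: [-0.7, 0.3, -0.4]
gripper_width: 11.6
gripper_force: 30.0
```

Call:
step_arm --pt "0 0 0" --pt "0 0 0" --turn '[0, 0]'

```text
time_s: 20.32
ee_pos: [472.9, 95.4, 129.7]
ee_rot: [180.0, 0.0, -1.3]
force: [0.2, -0.4, -1.1]
gripper_width: 11.7
gripper_force: 30.0
```

Call:
step_arm --pt "0 0 0.15" --pt "0 0 0.23" --pt "0 0 0.255" --pt "0 0 0.264" --pt "0 0 0.264" --turn '[0, 0, 0, 0, 0]'

```text
time_s: 20.95
ee_pos: [473.8, 95.6, 51.4]
ee_rot: [-180.0, -0.1, -1.4]
force: [-0.0, -0.3, -0.7]
gripper_width: 11.5
gripper_force: 30.0
```

Call:
step_arm --pt "0 0 0.005" --pt "0 0 0.005" --turn '[0, 0]'

```text
time_s: 21.2
ee_pos: [473.5, 95.6, 49.6]
ee_rot: [-180.0, -0.1, -1.4]
force: [0.0, 0.1, -0.2]
gripper_width: 11.9
gripper_force: 30.0
```

Call:
step_arm --pt "0 0 0" --pt "0 0 0" --pt "0 0 0" --pt "0 0 -0.05" --pt "0 0 -0.15" --pt "0 0 -0.3" --pt "0 0 -0.4" --pt "0 0 -0.4" --turn '[0, 0, 0, 0, 0, 0, 0, 0]' --fingers 0.35

```text
time_s: 22.2
ee_pos: [474.6, 95.8, 171.4]
ee_rot: [-179.9, -0.3, -1.4]
force: [0.4, -0.2, -0.2]
gripper_width: 29.6
gripper_force: 0.0
```

Call:
step_arm --pt "0.02 0.15 -0.1" --pt "0.05 0.35 -0.2" --pt "0.08 0.55 -0.32" --pt "0.1 0.75 -0.32" --pt "0.12 0.95 -0.32" --turn '[-0.02, -0.045, -0.07, -0.09, -0.1]' --fingers -0.1

```text
time_s: 22.82
ee_pos: [501.2, -184.8, 264.3]
ee_rot: [-180.0, 0.0, 34.7]
force: [0.1, 0.8, -0.3]
gripper_width: 50.2
gripper_force: 0.0
```

```bash
python3 -c "
from plan import *
s=env.state();print(s['ee_pos'],s['ee_rot'])
p=(473+.12*300-.95*300*.024,95.5-.12*300*.024-285,171.5+96);y=-1.4+36;print(p)
carry(p,y,(535,-440),60-y,n=9,zl=267)"
```

```text
[ 501.19968515 -184.81140369  264.30389237] [-1.79962638e+02  3.88384744e-03  3.47072566e+01]
(502.16, -190.364, 267.5)
[[0.0, -0.0, 0.001], [0.0, -0.0, 0.001], [-0.064, 0.125, 0.002], [-0.127, 0.249, 0.002], [-0.191, 0.374, 0.002], [-0.255, 0.498, 0.002], [-0.319, 0.623, 0.002], [-0.382, 0.747, 0.002], [-0.382, 0.747, 0.002]] [-0.0, -0.0, -0.0118, -0.0235, -0.0353, -0.047, -0.0588, -0.0706, -0.0706]
```

Call:
step_arm --pt "-0.064 0.125 0" --pt "-0.127 0.249 0" --pt "-0.191 0.374 0" --pt "-0.255 0.498 0" --pt "-0.319 0.623 0" --pt "-0.382 0.747 0" --pt "-0.382 0.747 0" --pt "-0.382 0.747 0" --turn '[-0.012, -0.024, -0.035, -0.047, -0.059, -0.071, -0.071, -0.071]'

```text
time_s: 23.82
ee_pos: [533.7, -431.9, 263.3]
ee_rot: [-179.8, -0.1, 60.1]
force: [0.2, -0.0, -0.3]
gripper_width: 50.4
gripper_force: 0.0
```

```bash
python3 -c "
from h import *;import cv2;shot('w5')
f=cams.grab_frame('side');cv2.imwrite('pics/d5.png',f['color'])"
```

```text
[ 533.73690977 -431.90030058  263.34778201] [-1.79823205e+02 -6.19477093e-02  6.00876576e+01] [ 0.22347799 -0.04631679 -0.3093526 ] 50.38078506140435 23.825
```

View pics/w5.png

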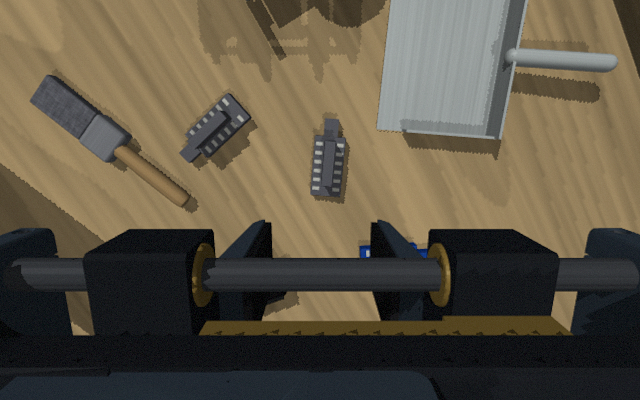

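C is at (329,160), with its tab tip at (331,119) pointing up the image and its block end at (328,196). A is still at (215,128) with its tab at (184,156). The blue look-alike is hidden behind the fingers at (380,250).

```bash
python3 - <<'E'
from plan import *
print("C");pts('w5',[(331,119,8),(327,197,14),(316,136,14),(347,137,14),(311,195,14),(343,199,14)])
print("A");pts('w5',[(184,156,8),(238,101,14)])
s=env.state();print(s['ee_pos'],s['ee_rot'])
E
```

```text
C
(331, 119, 8) [ 578.4 -378. ]
(327, 197, 14) [ 529.6 -454.2]
(316, 136, 14) [ 554.  -385.9]
(347, 137, 14) [ 584.3 -404.6]
(311, 195, 14) [ 514.3 -442.6]
(343, 199, 14) [ 545.  -465.9]
A
(184, 156, 8) [ 407.3 -328.5]
(238, 101, 14) [ 497.5 -309. ]
[ 534.04411464 -431.36368487  264.53734087] [-1.79924261e+02 -3.53260897e-02  6.01569703e+01]
```

Call:
step_arm --pt "0.064 0.031 0.15" --pt "0.064 0.031 0.35" --pt "0.064 0.031 0.55" --pt "0.064 0.031 0.68" --pt "0.064 0.031 0.74" --pt "0.064 0.031 0.788" --pt "0.064 0.031 0.788" --pt "0.064 0.031 0.788" --turn '[0.009, 0.009, 0.009, 0.009, 0.009, 0.009, 0.009, 0.009]'

```text
time_s: 24.92
ee_pos: [552.7, -421.2, 30.4]
ee_rot: [179.8, 0.0, 56.9]
force: [0.1, -1.3, 0.3]
gripper_width: 50.0
gripper_force: 0.0
```

Call:
step_arm --pt "0 0 0" --pt "0 0 0" --pt "0 0 0" --pt "0 0 0" --pt "0 0 0" --pt "0 0 0" --pt "0 0 0" --pt "0 0 0" --turn '[0, 0, 0, 0, 0, 0, 0, 0]' --fingers 1

```text
time_s: 25.92
ee_pos: [551.6, -420.5, 28.7]
ee_rot: [-180.0, 0.0, 56.9]
force: [-1.5, 0.5, 1.9]
gripper_width: 11.8
gripper_force: 30.0
```

```bash
python3 -c "
from plan import *
p=(551.6,-420.5,28.5)
carry(p,56.9,(520,-170),65,n=10,zl=130)
carry((520,-170,130),121.9,(472,50.4),56.6,n=9,zl=130)"
```

```text
[[-0.0, 0.0, -0.113], [-0.0, 0.0, -0.226], [0.092, -0.078, -0.338], [0.183, -0.155, -0.338], [0.275, -0.233, -0.338], [0.367, -0.311, -0.338], [0.459, -0.389, -0.338], [0.55, -0.466, -0.338], [0.642, -0.544, -0.338], [0.642, -0.544, -0.338]] [-0.0, -0.0, -0.0258, -0.0516, -0.0774, -0.1032, -0.129, -0.1548, -0.1806, -0.1806]
[[0.0, 0.0, 0.0], [0.0, 0.0, 0.0], [0.118, 0.042, 0.0], [0.236, 0.084, 0.0], [0.354, 0.126, 0.0], [0.472, 0.168, 0.0], [0.59, 0.21, 0.0], [0.708, 0.252, 0.0], [0.708, 0.252, 0.0]] [-0.0, -0.0, -0.0262, -0.0524, -0.0786, -0.1048, -0.131, -0.1572, -0.1572]
```

Call:
step_arm --pt "0 0 -0.113" --pt "0 0 -0.226" --pt "0.05 -0.04 -0.338" --pt "0.12 -0.1 -0.338" --pt "0.2 -0.17 -0.338" --pt "0.28 -0.238 -0.338" --pt "0.367 -0.311 -0.338" --pt "0.459 -0.389 -0.338" --pt "0.55 -0.466 -0.338" --pt "0.642 -0.544 -0.338" --pt "0.642 -0.544 -0.338" --pt "0.642 -0.544 -0.338" --turn '[0, 0, -0.02, -0.04, -0.06, -0.08, -0.103, -0.129, -0.155, -0.181, -0.181, -0.181]'

```text
time_s: 27.42
ee_pos: [520.8, -170.5, 130.2]
ee_rot: [180.0, 0.1, 122.0]
force: [0.5, -0.1, 1.1]
gripper_width: 11.6
gripper_force: 30.0
```

Call:
step_arm --pt "0.06 0.02 0" --pt "0.118 0.042 0" --pt "0.236 0.084 0" --pt "0.354 0.126 0" --pt "0.472 0.168 0" --pt "0.59 0.21 0" --pt "0.708 0.252 0" --pt "0.708 0.252 0" --pt "0.708 0.252 0" --pt "0.708 0.252 0" --turn '[-0.013, -0.026, -0.052, -0.079, -0.105, -0.131, -0.157, -0.157, -0.157, -0.157]'

```text
time_s: 28.68
ee_pos: [472.3, 49.0, 130.1]
ee_rot: [-180.0, 0.0, 178.4]
force: [0.7, 0.1, -0.8]
gripper_width: 11.9
gripper_force: 30.0
```

Call:
step_arm --pt "0 0.004 0.1" --pt "0 0.004 0.2" --pt "0 0.004 0.245" --pt "0 0.004 0.26" --pt "0 0.004 0.266" --pt "0 0.004 0.266" --turn '[0, 0, 0, 0, 0, 0]'

```text
time_s: 29.42
ee_pos: [472.4, 51.3, 51.0]
ee_rot: [180.0, 0.1, 178.6]
force: [0.4, -1.0, -0.8]
gripper_width: 12.0
gripper_force: 30.0
```

Release, rise, and move towards A at (455,-320) with a view on the way.

Call:
step_arm --pt "0 0 0" --pt "0 0 0" --pt "0 0 0" --pt "0 0 -0.05" --pt "0 0 -0.2" --pt "0 0 -0.4" --pt "0 0 -0.6" --pt "0 0 -0.72" --pt "-0.05 -0.15 -0.72" --pt "-0.05 -0.35 -0.72" --pt "-0.05 -0.55 -0.72" --pt "-0.05 -0.65 -0.72" --pt "-0.05 -0.65 -0.72" --pt "-0.05 -0.65 -0.72" --turn '[0, 0, 0, 0, 0, 0, 0, 0, 0, 0, 0, 0, 0, 0]' --fingers 0.35

```text
time_s: 31.18
ee_pos: [481.7, -143.4, 266.2]
ee_rot: [180.0, -0.0, 178.6]
force: [-0.2, -0.1, -0.2]
gripper_width: 29.8
gripper_force: 0.0
```

```bash
python3 -c "
from h import *;shot('w6')"
```

```text
[ 481.71972435 -143.3666881   266.1880022 ] [ 1.79957100e+02 -9.75367705e-03  1.78561225e+02] [-0.22151557 -0.09233392 -0.1635649 ] 29.81178532531154 31.175
```

View pics/w6.png

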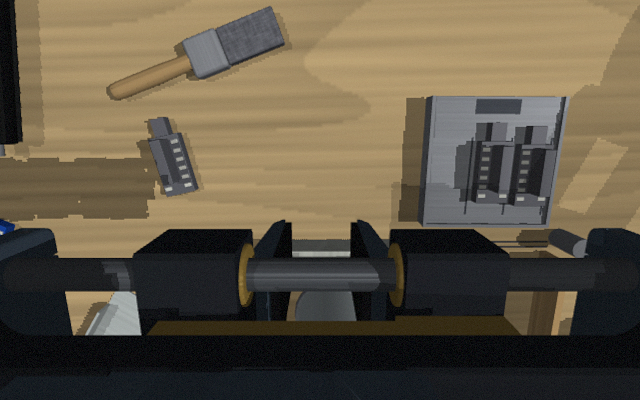

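Both placed cartridges lie straight on the tray at (495,165) and (535,165), with tabs to the open edge. A has its tab tip at (157,119) and block end at (181,192).

```bash
python3 - <<'E'
from plan import *
print("A");pts('w6',[(158,119,8),(181,192,14),(148,138,14),(179,132,14),(165,196,14),(197,189,14)])
print("T, C tab end, B tab end");pts('w6',[(430,97,26),(566,97,26),(551,223,26),(491,122,30),(498,202,36),(530,126,30),(536,203,36)])
s=env.state();print(s['ee_pos'])
E
```

```text
A
(158, 119, 8) [ 408.8 -330.4]
(181, 192, 14) [ 494.2 -311.5]
(148, 138, 14) [ 429.8 -342.1]
(179, 132, 14) [ 424.  -305.5]
(165, 196, 14) [ 498.6 -331.3]
(197, 189, 14) [ 491.  -291.9]
T, C tab end, B tab end
(430, 97, 26) [393.2 -22.1]
(566, 97, 26) [396.9 126.4]
(551, 223, 26) [540.2 128.4]
(491, 122, 30) [421.5  45. ]
(498, 202, 36) [510.6  58. ]
(530, 126, 30) [426.8  88.3]
(536, 203, 36) [512.9 101.5]
[ 481.78839066 -143.02129279  266.24441995]
```

Call:
step_arm --pt "0.02 -0.15 0" --pt "0.04 -0.35 0.1" --pt "0.073 -0.5 0.25" --pt "0.073 -0.593 0.4" --pt "0.073 -0.593 0.58" --pt "0.073 -0.593 0.7" --pt "0.073 -0.593 0.76" --pt "0.073 -0.593 0.793" --pt "0.073 -0.593 0.793" --pt "0.073 -0.593 0.793" --turn '[-0.01, -0.02, -0.036, -0.036, -0.036, -0.036, -0.036, -0.036, -0.036, -0.036]' --fingers -0.1

```text
time_s: 32.48
ee_pos: [456.3, -321.5, 29.4]
ee_rot: [-179.9, 0.1, -168.4]
force: [0.5, 1.1, 0.7]
gripper_width: 50.2
gripper_force: 0.0
```

Call:
step_arm --pt "0 0 0" --pt "0 0 0" --pt "0 0 0" --pt "0 0 0" --pt "0 0 0" --pt "0 0 0" --pt "0 0 0" --pt "0 0 0" --turn '[0, 0, 0, 0, 0, 0, 0, 0]' --fingers 1

```text
time_s: 33.48
ee_pos: [455.4, -321.3, 28.4]
ee_rot: [180.0, -0.0, -168.5]
force: [-0.5, 0.6, 2.1]
gripper_width: 12.1
gripper_force: 30.0
```

Call:
step_arm --pt "0 0 -0.113" --pt "0 0 -0.226" --pt "-0.03 0.1 -0.338" --pt "-0.07 0.25 -0.338" --pt "-0.11 0.4 -0.338" --pt "-0.15 0.55 -0.338" --pt "-0.19 0.7 -0.338" --pt "-0.24 0.85 -0.338" --pt "-0.268 0.98 -0.338" --pt "-0.268 0.98 -0.338" --pt "-0.268 0.98 -0.338" --turn '[0, 0, 0.005, 0.01, 0.02, 0.03, 0.036, 0.036, 0.036, 0.036, 0.036]'

```text
time_s: 34.85
ee_pos: [475.6, -17.6, 129.6]
ee_rot: [-180.0, 0.0, 178.6]
force: [0.3, -0.6, -0.6]
gripper_width: 12.1
gripper_force: 30.0
```

Call:
step_arm --pt "0.017 0.077 0" --pt "0.017 0.077 0.08" --pt "0.017 0.077 0.18" --pt "0.017 0.077 0.24" --pt "0.017 0.077 0.258" --pt "0.017 0.077 0.264" --pt "0.017 0.077 0.264" --turn '[0, 0, 0, 0, 0, 0, 0]'

```text
time_s: 35.72
ee_pos: [471.6, 5.7, 51.2]
ee_rot: [-180.0, 0.1, 178.5]
force: [0.5, -0.8, -0.9]
gripper_width: 12.0
gripper_force: 30.0
```

Call:
step_arm --pt "0 0 0" --pt "0 0 0" --pt "0 0 0" --pt "0 0 -0.05" --pt "0 0 -0.2" --pt "0 0 -0.4" --pt "0 0 -0.6" --pt "-0.2 0.15 -0.72" --pt "-0.2 0.15 -0.72" --pt "-0.2 0.15 -0.72" --turn '[0, 0, 0, 0, 0, 0, 0, 0, 0, 0]' --fingers 0.35

```text
time_s: 36.98
ee_pos: [532.9, 50.1, 266.9]
ee_rot: [-180.0, 0.1, 178.6]
force: [-0.2, -0.5, -0.9]
gripper_width: 29.4
gripper_force: 0.0
```

```bash
python3 -c "
from h import *;shot('w7')"
```

```text
[532.92698052  50.12703087 266.87187274] [-1.79998827e+02  6.65359323e-02  1.78642878e+02] [-0.18403733 -0.47036177 -0.88218646] 29.408331045766975 36.975
```

View pics/w7.png

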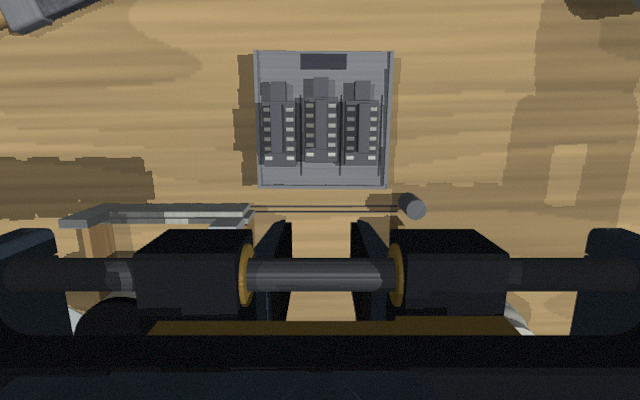

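All three cartridges lie straight, with tabs to the open edge. The tray corners are (254,51), (393,52), (387,187) and (260,187); the post is at (411,206).

```bash
python3 - <<'E'
from plan import *
pts('w7',[(255,51,26),(392,52,26),(387,185,26),(261,186,26),(412,207,45),(248,207,45)])
s=env.state();print(s['ee_pos'])
E
```

```text
(255, 51, 26) [393.3 -17.1]
(392, 52, 26) [397.8 128.5]
(387, 185, 26) [541.1 126.2]
(261, 186, 26) [538.9 -19.9]
(412, 207, 45) [563.3 151.2]
(248, 207, 45) [559.1 -32.6]
[531.66369444  49.53266421 266.06482089]
```

Call:
step_arm --pt "0.15 0.005 0" --pt "0.35 0.01 0" --pt "0.573 0.012 0" --pt "0.573 0.012 0.2" --pt "0.573 0.012 0.4" --pt "0.573 0.012 0.6" --pt "0.573 0.012 0.75" --pt "0.573 0.012 0.807" --pt "0.573 0.012 0.807" --pt "0.573 0.012 0.807" --turn '[0, 0, 0, 0, 0, 0, 0, 0, 0, 0]' --fingers -0.5

```text
time_s: 38.28
ee_pos: [360.3, 57.2, 25.0]
ee_rot: [180.0, 0.0, 178.5]
force: [1.1, -0.3, -0.1]
gripper_width: 68.3
gripper_force: 0.0
```

Call:
step_arm --pt "-0.02 0 0" --pt "-0.04 0 0" --pt "-0.055 0 0" --pt "-0.07 0 0" --pt "-0.09 0 0" --pt "-0.12 0 0" --pt "-0.15 0 0" --pt "-0.18 0 0" --pt "-0.21 0 0" --pt "-0.24 0 0" --pt "-0.26 0 0" --pt "-0.28 0 0" --pt "-0.29 0 0" --pt "-0.295 0 0" --pt "-0.295 0 0" --turn '[0, 0, 0, 0, 0, 0, 0, 0, 0, 0, 0, 0, 0, 0, 0]'

```text
time_s: 40.15
ee_pos: [448.9, 55.2, 24.5]
ee_rot: [-180.0, 0.0, 178.6]
force: [-2.5, 0.6, -1.5]
gripper_width: 68.6
gripper_force: 1.6
```

```bash
python3 -c "
from h import *;import cv2
f=cams.grab_frame('scene');cv2.imwrite('pics/s8.png',cv2.resize(f['color'][165:285,200:420],None,fx=3.5,fy=3.5,interpolation=cv2.INTER_CUBIC))"
```

```text
(no output)
```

View pics/s8.png

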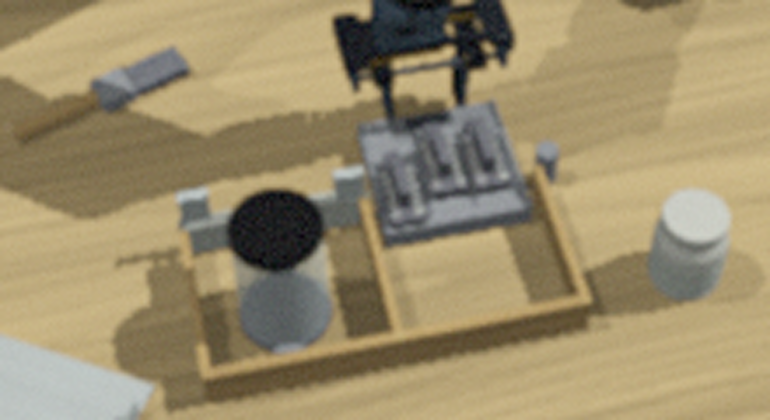

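The tray is entering the bay straight, but A at (400,185) now looks about 25 mm further towards the inner lip than its neighbours. It has probably been knocked. I'll go up for a closer look.

Call:
step_arm --pt "0.03 0 0" --pt "0.03 0 -0.2" --pt "0.03 0 -0.4" --pt "0.03 0 -0.6" --pt "-0.1 0 -0.8" --pt "-0.3 0 -0.8" --pt "-0.52 -0.02 -0.8" --pt "-0.52 -0.02 -0.8" --pt "-0.52 -0.02 -0.8" --turn '[0, 0, 0, 0, 0, 0, 0, 0, 0]' --fingers 0.1

```text
time_s: 41.32
ee_pos: [604.6, 45.3, 264.3]
ee_rot: [180.0, 0.0, 178.5]
force: [0.5, -0.6, -0.1]
gripper_width: 41.4
gripper_force: 0.0
```

```bash
python3 -c "
from h import *;import cv2
shot('w9');a=cv2.imread('pics/w9.png')[20:225,200:470]
d=cams.grab_frame('side')['color'][170:250,300:400]
a=cv2.resize(a,None,fx=2.9,fy=2.9,interpolation=cv2.INTER_CUBIC)
print(a.shape);cv2.imwrite('pics/w9c.png',a)"
```

```text
[604.64373894  45.2525871  264.25829367] [1.79995658e+02 1.11635839e-02 1.78546230e+02] [ 0.52703786 -0.55899836 -0.0558227 ] 41.35575708473035 41.325
(594, 783, 3)
```

View pics/w9c.png

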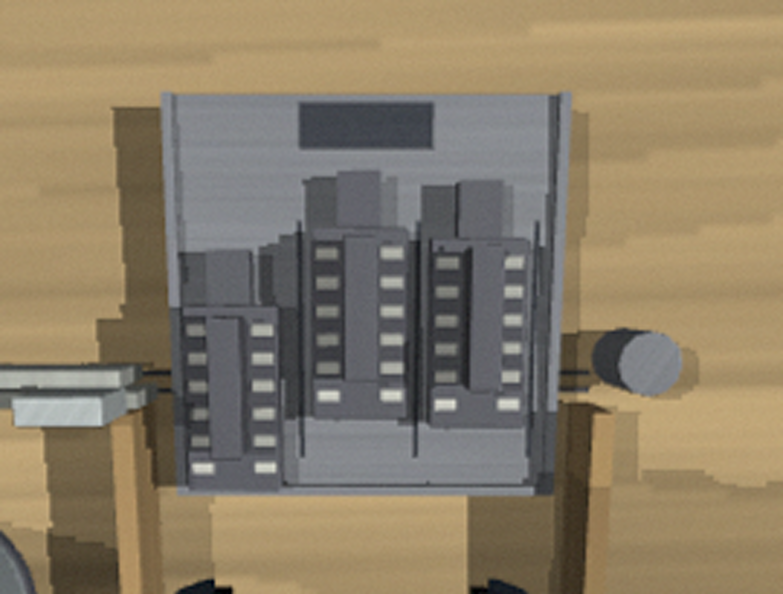

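A has been knocked into the back-left corner of the tray. Crop positions are tab tip (228,250), block end (233,488) and block left edge at about 180. It still looks flat and inside the lips. I'll check that numerically against the limits.

```bash
python3 - <<'E'
from h import *
import pickle
f=pickle.load(open('pics/w9.pkl','rb'))
g=lambda u,v,z:onz(f,200+u/2.9,20+v/2.9,z,f['E'])[:2]
c=[g(163,93,26),g(572,93,26),g(553,493,26),g(180,493,26)]
for p in c: print(p.round(1))
C=np.mean(c,0);x=(c[2]+c[3]-c[0]-c[1]);x/=np.linalg.norm(x);y=np.array([-x[1],x[0]]);print("C",C,np.degrees(np.arctan2(x[1],x[0])))
loc=lambda p:(round(float((p-C)@x),1),round(float((p-C)@y),1))
print("A corners TL TR BL BR",[loc(g(*p,36)) for p in[(180,305),(277,305),(190,488),(281,488)]])
print("A fin top ends",[loc(g(*p,60)) for p in[(226,317),(226,458)]])
print("C corners",[loc(g(*p,36)) for p in[(307,228),(411,228),(312,416),(407,416)]])
print("C fin",[loc(g(*p,60)) for p in[(361,235),(361,380)]])
print("post",g(648,364,45),"divider",g(125,412,45),g(150,590,45),"leftwall",g(600,410,45))
E
```

```text
[466.3 -20. ]
[470. 129.]
[618.2 125.3]
[614.5 -23.4]
C [542.26235157  52.70258494] -1.3600197738771596
A corners TL TR BL BR [(1.0, -69.7), (1.0, -33.6), (70.2, -68.7), (70.2, -33.3)]
A fin top ends [(4.9, -49.9), (54.7, -51.3)]
C corners [(-26.4, -22.2), (-26.4, 15.9), (42.3, -21.0), (42.3, 15.2)]
C fin [(-22.6, -2.6), (26.8, -2.6)]
post [566.99413364 155.43294591] divider [579.80732723 -38.5409292 ] [648.95297177 -34.13314251] leftwall [583.4781272  138.30831627]
```

A's block measures 70 x 36 mm at its flat height. Its origin is at tray (25, -51) mm, inside the limits and held by the lips, so I'll leave it and finish the push.

Call:
step_arm --pt "0.2 0.006 0" --pt "0.4 0.012 0" --pt "0.6 0.018 0" --pt "0.6 0.018 0.2" --pt "0.6 0.018 0.4" --pt "0.6 0.018 0.6" --pt "0.6 0.018 0.75" --pt "0.6 0.018 0.8" --pt "0.6 0.018 0.8" --pt "0.6 0.018 0.8" --turn '[0, 0, 0, 0, 0, 0, 0, 0, 0, 0]' --fingers -0.5

```text
time_s: 42.68
ee_pos: [425.3, 55.4, 25.7]
ee_rot: [180.0, 0.2, 178.6]
force: [0.2, -0.7, -0.1]
gripper_width: 68.5
gripper_force: 0.0
```

Call:
step_arm --pt "-0.03 0 0" --pt "-0.06 0 0" --pt "-0.075 0 0" --pt "-0.09 0 0" --pt "-0.11 0 0" --pt "-0.14 0 0" --pt "-0.17 0 0" --pt "-0.2 0 0" --pt "-0.23 0 0" --pt "-0.26 0 0" --pt "-0.29 0 0" --pt "-0.32 0 0" --pt "-0.35 0 0" --pt "-0.38 0 0" --pt "-0.41 0 0" --pt "-0.43 0 0" --pt "-0.445 0 0" --pt "-0.455 0 0" --pt "-0.46 0 0" --pt "-0.46 0 0" --turn '[0, 0, 0, 0, 0, 0, 0, 0, 0, 0, 0, 0, 0, 0, 0, 0, 0, 0, 0, 0]'

```text
time_s: 45.18
ee_pos: [559.2, 51.6, 23.7]
ee_rot: [-180.0, -0.5, 178.6]
force: [-7.0, 0.6, 3.2]
gripper_width: 68.4
gripper_force: 3.3
```

Call:
step_arm --pt "-0.008 0 0" --pt "-0.016 0 0" --pt "-0.024 0 0" --pt "-0.03 0 0" --pt "-0.034 0 0" --pt "-0.034 0 0" --turn '[0, 0, 0, 0, 0, 0]'

```text
time_s: 45.92
ee_pos: [569.3, 51.3, 23.7]
ee_rot: [-180.0, -0.5, 178.6]
force: [-6.8, 0.4, 3.7]
gripper_width: 68.2
gripper_force: 3.4
```

Call:
step_arm --pt "-0.008 0 0" --pt "-0.014 0 0" --pt "-0.018 0 0" --pt "-0.018 0 0" --turn '[0, 0, 0, 0]'

```text
time_s: 46.42
ee_pos: [574.0, 51.2, 23.7]
ee_rot: [-180.0, -0.6, 178.6]
force: [-8.1, -0.3, 5.9]
gripper_width: 68.0
gripper_force: 4.2
```

Call:
step_arm --pt "-0.007 0 0" --pt "-0.014 0 0" --pt "-0.014 0 0" --turn '[0, 0, 0]'

```text
time_s: 46.8
ee_pos: [574.2, 51.2, 23.7]
ee_rot: [-179.9, -1.1, 178.5]
force: [-16.7, 1.9, 13.3]
gripper_width: 68.0
gripper_force: 8.5
```

Call:
step_arm --pt "0.04 0 0" --pt "0.1 0 0" --pt "0.1 0 -0.1" --pt "0.1 0 -0.3" --pt "0.1 0 -0.42" --pt "0.08 -0.05 -0.42" --pt "0.06 -0.1 -0.42" --pt "0.04 -0.16 -0.42" --pt "0.02 -0.22 -0.42" --pt "0.01 -0.28 -0.42" --pt "0.007 -0.33 -0.42" --pt "0.007 -0.36 -0.42" --pt "0.007 -0.36 -0.42" --pt "0.007 -0.36 -0.42" --pt "0.007 -0.36 -0.42" --turn '[0, 0, 0, 0, 0.02, 0.045, 0.07, 0.095, 0.12, 0.145, 0.17, 0.195, 0.22, 0.246, 0.246]' --fingers -0.6

```text
time_s: 48.68
ee_pos: [578.0, -56.8, 150.3]
ee_rot: [180.0, 0.0, 90.1]
force: [0.4, 0.5, -0.3]
gripper_width: 72.8
gripper_force: 0.0
```

Call:
step_arm --pt "0 -0.013 0.1" --pt "0 -0.013 0.2" --pt "0 -0.013 0.24" --pt "0 -0.013 0.24" --turn '[0, 0, 0, 0]'

```text
time_s: 49.18
ee_pos: [573.8, -56.6, 78.0]
ee_rot: [-179.9, -0.0, 90.1]
force: [0.4, -0.2, -0.1]
gripper_width: 72.7
gripper_force: 0.0
```

Call:
step_arm --pt "0 0 0" --pt "0 0 0" --pt "0 0 0" --pt "0 0 0" --pt "0 0 0" --pt "0 0 0" --pt "0 0 0" --pt "0 0 0" --pt "0 0 0" --turn '[0, 0, 0, 0, 0, 0, 0, 0, 0]' --fingers 1 --force 15

```text
time_s: 50.3
ee_pos: [574.1, -56.7, 78.5]
ee_rot: [180.0, -0.0, 90.0]
force: [0.8, -0.0, -0.1]
gripper_width: 10.5
gripper_force: 15.0
```

Gripped. Slide shut: +y by about 180 mm.

Call:
step_arm --pt "0.06 0.001 0" --pt "0.14 0.003 0" --pt "0.22 0.005 0" --pt "0.3 0.007 0" --pt "0.38 0.009 0" --pt "0.46 0.011 0" --pt "0.53 0.013 0" --pt "0.57 0.014 0" --pt "0.6 0.014 0" --pt "0.605 0.014 0" --pt "0.605 0.014 0" --turn '[0, 0, 0, 0, 0, 0, 0, 0, 0, 0, 0]'

```text
time_s: 51.68
ee_pos: [578.2, 121.6, 78.5]
ee_rot: [-180.0, 0.3, 90.1]
force: [2.0, -11.1, -1.3]
gripper_width: 10.1
gripper_force: 15.1
```

Call:
step_arm --pt "-0.01 0 0" --pt "-0.01 0 0" --pt "-0.01 0 0" --pt "-0.01 0 0" --pt "-0.01 0 -0.15" --pt "-0.01 0 -0.35" --pt "-0.2 -0.1 -0.5" --pt "-0.3 -0.2 -0.6" --pt "-0.3 -0.2 -0.6" --pt "-0.3 -0.2 -0.6" --turn '[0, 0, 0, 0, 0, 0, 0, 0, 0, 0]' --fingers -0.4

```text
time_s: 52.92
ee_pos: [518.1, 35.0, 258.5]
ee_rot: [180.0, -0.0, 90.0]
force: [-0.1, 0.3, -0.1]
gripper_width: 63.9
gripper_force: 0.0
```

```bash
python3 - <<'E'
from h import *
import cv2,pickle
shot('w10')
def rect(n,C,half,yaw=-1.36,z=40):
    f=pickle.load(open(f'pics/{n}.pkl','rb'));a=np.radians(yaw);x=np.array([np.cos(a),np.sin(a)]);y=np.array([-x[1],x[0]])
    I=np.linalg.inv(f['E']);s=[];d=[]
    for i,j in[(-1,-1),(1,-1),(1,1),(-1,1)]:
        p=I@np.r_[C+half*(i*x+j*y),z,1];s.append([f['cx']+f['fx']*p[0]/p[2],f['cy']+f['fx']*p[1]/p[2]]);d.append([half*(1+j)*2,half*(1+i)*2])
    return cv2.warpPerspective(cv2.cvtColor(f['color'],6),cv2.getPerspectiveTransform(np.float32(s),np.float32(d)),(int(half*4),int(half*4)))
T=rect('w9',np.array([542.3,52.7]),65)[110:245,15:245]   # cartridges area (2px/mm)
C1=np.array([667.,49.5])
J=rect('w10',C1,105)
m=cv2.matchTemplate(J,T,cv2.TM_CCOEFF_NORMED);_,v,_,l=cv2.minMaxLoc(m)
off=(np.array(l)-(np.array([80,80])+np.array([15,110])))/2
print("score",v,"tray offset (dy,dx) mm from expected home",off)
E
```

```text
[518.11049361  35.04321484 258.45453515] [ 1.79957343e+02 -3.21318467e-02  8.99766514e+01] [-0.05290827  0.28127756 -0.14617485] 63.944484976762226 52.925
score 0.8409897089004517 tray offset (dy,dx) mm from expected home [ 0.5 -1. ]
```

The cartridge pattern matches its arrangement in the earlier close-up, and the tray is within about 1 mm of its expected home position. I'm handing it in.

```bash
python3 -c "
from workcell import env
print(env.job_done())"
```

```text
the job is handed in; nothing more can be done
None
```

I handed the job in at about 53 s: the tray is fully home in the left compartment with all three cartridges on it, tabs to the open edge, and the left front is shut; the hand-in gave no verdict. One cartridge was knocked about 25 mm into a back corner of the tray after I set it down, but it measured flat and inside the limits, so I left it.

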